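# Prime the laboratory pump

## Task

Start priming the blue laboratory pump with its controls: first press the raised, black-barred end of the white rocker so that it tips right over to on, then press the yellow key fully down (it stays down), and last press the green key fully down and keep holding it down, finishing the program while your fingertips still hold it. Do not press the red key, and keep to that order. It is all pushing with the closed fingertips: pick nothing up, and leave the jars, bottles, beaker, screwdriver and tubes around the pump where they are.

Things in the scene. Friction and masses are not known exactly. Their poses are not given: they have to be found in the camera images.
- pump: Desktop pump, blue box with cream top and faces, 220 (x) x 300 (y) x 95 mm high, fixed to the bench; a clear round pump head sticks out 36 mm from its +x face. Origin: centre of its underside. All controls are on its flat, level top and are pressed straight down; with the gripper open the fingers would span neighbouring keys.
- rocker_station: black 56 x 56 x 6 mm plinth, fixed on the pump's top, carrying the white rocker. Origin: centre of the plinth's underside, at the height of the pump's top (95 mm above the bench); axes parallel to the pump's. The four plinths stand in a 2 x 2 grid, 84 mm centre to centre; which stands where changes from run to run.
- yellow_station: black 56 x 56 x 6 mm plinth, fixed on the pump's top, carrying the yellow key. Origin: centre of the plinth's underside, at the height of the pump's top (95 mm above the bench); axes parallel to the pump's. The four plinths stand in a 2 x 2 grid, 84 mm centre to centre; which stands where changes from run to run.
- green_station: black 56 x 56 x 6 mm plinth, fixed on the pump's top, carrying the green key. Origin: centre of the plinth's underside, at the height of the pump's top (95 mm above the bench); axes parallel to the pump's. The four plinths stand in a 2 x 2 grid, 84 mm centre to centre; which stands where changes from run to run.
- red_station: black 56 x 56 x 6 mm plinth, fixed on the pump's top, carrying the red key. Origin: centre of the plinth's underside, at the height of the pump's top (95 mm above the bench); axes parallel to the pump's. The four plinths stand in a 2 x 2 grid, 84 mm centre to centre; which stands where changes from run to run.
- rocker (a joint): White rocker, a shallow V of two flat wings, 51 (station's x) x 28 x 8 mm, on a pivot along y, 8 mm above the pump's top. -0.22 rad: off (starts within 0.04 of it), the +x end with a black bar is raised; +0.22: fully on, that wing lies level on its stop, 12 mm above the pump's top, the other end raised to 22 mm. No spring: dry friction (3.5 N at the bar) keeps it where it is left.
- rocker_on_end (a point): Middle of the black bar on the rocker's upper face, about 17 mm from the pivot towards +x; moves with the rocker, from about 19 mm above the pump's top when off (the end's edge then stands at 22 mm) to 12 mm when on. Place to press.
- yellow_key (a joint): Round yellow key cap, 30 mm across; its flat top stands 18 mm above the pump's top (12 mm above its plinth) when up and 11 mm when fully down. 0: up (starts at 0 to 0.001); 0.007 m: fully down on its stop. No spring: about 4 N of dry friction, it stays where it is left.
- yellow_top (a point): Centre of the top of the yellow key; moves with it.
- green_key (a joint): Round green key cap, 30 mm across; its flat top stands 18 mm above the pump's top (12 mm above its plinth) when up and 11 mm when fully down. 0: up; 0.007 m: fully down on its stop. Spring return: 1.8 N starts it, 6 N holds it fully down; it comes up when released.
- green_top (a point): Centre of the top of the green key; moves with it.
- red_key (a joint): Round red key cap, 30 mm across; its flat top stands 18 mm above the pump's top (12 mm above its plinth) when up and 11 mm when fully down. Stop key, not to be pressed. 0: up; 0.007 m: fully down. Same spring as the green key.
- red_top (a point): Centre of the top of the red key.
- small_jar: Bystander standing loose on the pump's top beside the controls: amber jar with blue cap, 32 mm across, 42 mm high. Origin: centre of its underside, like all bystanders.
- white_jar: Bystander on the bench on the pump's +y side: white jar with red cap, 72 mm across, 110 mm high.
- screwdriver: Bystander lying on the bench on the pump's -y side: green handle 100 x 22 x 20 mm, steel shank 100 mm, along its x. Origin: at the bench, below the joint of handle and shank.
- beaker: Bystander on the bench beyond the pump's +x face: glass beaker, 68 mm across, 85 mm high.
- tube_bundle: Bystander on the bench beyond the pump's +x face: bundle of five blue tubes, 100 x 75 x 47 mm.
- flask: Bystander on the left of the bench: big clear bottle with dark stopper, 90 mm across, 160 mm high.
- wash_bottle: Bystander on the right of the bench: white bottle with blue cap, 60 mm across, 150 mm high.

How it is judged (in metres and radians):
On the way, in this order (a step that is already met when the one before it is completed fails the run):
1. the rocker is tipped over to on (value of joint rocker above 0.16 rad), for 0.1 s.
2. the yellow key is fully down (value of joint yellow_key above 0.0055 m), for 0.1 s.
3. the green key is pressed fully down by the fingers (value of joint green_key above 0.0055 m and contact force between the fingers and green_station above 1 N), for 0.2 s.
At the end, for the whole second after the job is handed in: The rocker is on (above 0.16 rad), the yellow key is down (at least 5.5 of its 7 mm), the green key is held down (at least 5.5 of its 7 mm) by the fingers, which press on it with more than 1 N, and the red key is up (less than 2 mm down) (all of step 3 and value of joint rocker above 0.16 rad and value of joint yellow_key above 0.0055 m and value of joint red_key below 0.002 m); the arm keeps its last pose, push and grip.
It fails at once if the yellow key is pressed before the rocker is on (value of joint yellow_key above 0.003 m and value of joint rocker below 0.1 rad).
It fails at once if the green key is pressed before the yellow key is down (value of joint green_key above 0.003 m and value of joint yellow_key below 0.0045 m).
It fails at once if the red key is pressed (value of joint red_key above 0.002 m).
It fails at once if a bystander is moved or lifted by more than 15 mm (distance of any of small_jar, white_jar, screwdriver, beaker, tube_bundle, flask, wash_bottle from where it was at the start of the episode above 0.015 m).
It also fails if it takes over 42 s, if anything falls off the work surface, if the arm or the gripper's body presses on something with over 40 N, if the wrist force passes 120 N, or if a joint passes its speed limit or range.

## Robot

A 7-joint arm with a two-finger parallel gripper is mounted at the origin on the work surface. World frame = base frame: x ahead of the robot, y to its left, z up, the work surface at z = 0. Lengths are in mm, angles in rad, forces in N, time in s.
With the tool pointing down it reaches from about 400 to 925 mm from the base axis. Payload 4.1 kg.
Tool frame: the origin (TCP) lies midway between the tips of the shut fingers; the grasp point (between the pads) lies 19 mm behind it (r.hold_point_z is the distance from the TCP to the grasp point, in mm); z points along the fingers, y is the line along which they close (so a half turn about z gives the same grasp; the last joint's range is limited). The gripper opens to 85 mm and grips with 20 to 120 N. Pads are 22 mm wide; open, the fingers measure 114 mm over their backs; the gripper's body (76 mm by 85 mm) begins 54 mm behind the grasp point. The pads swing forward as they close: fully open they stand 13 mm farther back than shut.
Start: joints at [1.208, 0.398, 0.045, 1.537, -0.019, 1.207, -0.051], TCP at [169.524, -627.539, 231.347] pointing down, gripper open.
Joint ranges: [-2.82, 2.82], [-0.49, 2.23], [-1.37, 1.46], [0, 2.46], [-1.36, 4.5], [0.23, 2], [-2.94, 2.94]. Speed limits (rad/s): [2.57, 2.57, 3.14, 3.14, 3.14, 3.14, 3.14].

## Interface

Orientations are given as a unit quaternion [w, x, y, z].
In Python, from workcell import r gives the robot as it stands.
- The arm moves only by the tool apply_moves, never from a script. Its argument "plan" is a list that holds one entry, the list of rows, each a list of 6 numbers: the shift along the tool's x, y, z as a fraction of full scale, then the turn, a rotation vector about the tool's x, y, z as a fraction of full scale. A call has 1 to 20 rows; each row shifts and turns the commanded pose from where the row before left it, along the tool's axes as they then stand; what a row does not reach is not made up. Full scale, the value 1, is 0.25 m for a shift and 0.5 rad for a turn. A row lasts 1/12 s, in which the tool goes at most 41.7 mm and 7.16 degrees, less where a joint would pass 70% of its speed; a pose out of reach is approached as far as the arm can. A call with a number of a shift or a turn outside -1 to 1 is refused whole. A call with a gripper value outside its range is refused whole. "hand" is the opening, from -1 (shut) to 1 (fully open), set as the call begins (left out, the last holds). The fingers move at their own pace and stop on an object; "grip_force" is the grip in N (left out, the last holds). Time passes only in rows, so rows that do not move let the fingers close. It gives the time, the measured TCP pose, the force, the opening and the grip force at its end, in the units of the state.
- r.read_state(): the state, without advancing time (a new reading comes with each control period).
- r.read_camera(name): name is "scene" or "top" or "wrist"; returns a dict with "pixels" (400x640x3 uint8, red, green, blue), "vfov" (degrees; the focal length in pixels is half the picture's height over the tangent of half this angle, whatever the lens; pixels are square), "cx", "cy" (the principal point, pixels), "dist" ([k1, k2, p1, p2, k3] as OpenCV has them; the pictures are not rectified), "R" (3x3) and "t" (3): a world point X has camera coordinates R X + t. Camera axes: x right, y down, z forward; pixel columns grow to the right and rows downward; lengths in mm; the calibration is good to about 2 mm. A picture is of the moment at which its call begins. There is no depth.
- r.finish_job(): hands the job in; it is judged then, once.
Trained networks look in the newest picture that a camera, given by its name, has taken for a name from the list of things; names that differ only in an ending like _2 or _b are one class to them, and where a whole thing is asked for, a point or a joint stands for the part that bears it (a point fixed in the world has none). Each returns a list of dicts, best first, with "p" (0 to 1); they miss things now and then, are a little off and sometimes report something else, mostly with a low value. They report only what shows in the picture. A call takes as long as a camera call.
- r.search_frame(camera, target): "xy" ([column, row] as shares, 0 to 1, of the picture: columns of its width, rows of its height, amid what is visible of it).
- r.trace(camera, target): "region" (400x640 bool, what is visible of it) and "xy" ([column, row] as shares, 0 to 1, of the picture: columns of its width, rows of its height, amid what is visible of it).
The state is a dict: "time": time; "joint_pos": joint angles; "joint_vel": joint speeds; "joint_efforts": joint torques, N m; "tool_pos": TCP position; "ee_rot": TCP orientation; "contact_force": force on the tool from outside, world axes, zero at the start; "moment": the same for the moment, N m; "width": finger opening in mm; "grip_force": force on a finger pad.
Only numpy, scipy, OpenCV 4.12 (cv2) and the standard library are available. Lean on these libraries where they do the work, as an engineer would, in place of code of your own. Each camera call takes 0.05 s, during which the arm holds its last target. There are 200 camera calls.

## Working session

There is one attempt and no reset: what is moved stays moved. The work goes in short steps, Python scripts to look and compute and a tool call to move; the robot and the scene stay as the last step left them, time stands still between calls to the robot, and variables do not carry over. Pictures are saved under pics/ and viewed, at most 10 in all, crops included, and the job is handed in when it is done.

Besides the shell and the picture viewer there is one more tool, called as name(argument=value, ...) on one line, values as JSON. apply_moves: Moves the arm, as the interface text tells. Its arguments: {"type":"object","properties":{"plan":{"type":"array","items":{"type":"array","items":{"type":"array","items":{"type":"number","minimum":-1,"maximum":1}}}},"hand":{"type":"number"},"grip_force":{"type":"number"}},"required":["plan"]}

```bash
mkdir -p pics; cat > h.py <<'E'
from workcell import r
import numpy as np, cv2
def cam(n):
    c=r.read_camera(n); f=200/np.tan(np.radians(c["vfov"])/2)
    K=np.array([[f,0,c["cx"]],[0,f,c["cy"]],[0,0,1.]])
    return c,K,np.array(c["R"]),np.array(c["t"]),np.array(c["dist"],float)
def ray(px,C,z):
    c,K,R,t,d=C
    u=cv2.undistortPoints(np.array([[px]],float),K,d)[0,0]
    o=-R.T@t; v=R.T@np.array([u[0],u[1],1]); return o+v*(z-o[2])/v[2]
def save(c,n): cv2.imwrite("pics/"+n,c["pixels"][:,:,::-1])
E
python3 - <<'E'
from h import *
s=r.read_state(); print(s["time"],s["tool_pos"],s["ee_rot"])
Z=dict(rocker_on_end=114,yellow_top=113,green_top=113,red_top=113,rocker_station=101,yellow_station=101,green_station=101,red_station=101,small_jar=137,pump=95)
ims=[]
for n in("top","scene"):
    C=cam(n); save(C[0],n+".png"); ims.append(C[0]["pixels"]); print(n,(-C[2].T@C[3]).round())
    for k,z in Z.items():
        for q in r.search_frame(n,k)[:2]:
            px=np.array(q["xy"])*[640,400]; print(k,round(q["p"],2),px.round(1),ray(px,C,z).round(1))
cv2.imwrite("pics/both.png",cv2.resize(np.vstack(ims),(480,600))[:,:,::-1])
E
```

```text
0.0 [ 169.31123589 -626.89896235  230.25308648] [-9.69440160e-04  9.91312032e-01  1.31527466e-01 -2.02483541e-04]
top [ 483.  -10. 1218.]
rocker_on_end 0.74 [352.8 222.4] [ 548.  -101.3  114. ]
yellow_top 0.48 [325.1 231.3] [526.1 -29.2 113. ]
green_top 0.54 [316.9 195.7] [619.2  -9.3 113. ]
red_top 0.35 [356.6 224.5] [ 542.4 -111.1  113. ]
rocker_station 0.78 [354.6 223.1] [ 546.9 -107.1  101. ]
rocker_station 0.45 [152.1 201.1] [612.4 432.7 101. ]
yellow_station 0.65 [324.6 228.5] [533.9 -28.2 101. ]
green_station 0.98 [318.1 196.8] [617.6 -12.3 101. ]
red_station 0.63 [347.4 190.5] [633.3 -90.  101. ]
small_jar 0.6 [280.4 208. ] [586.   84.1 137. ]
pump 0.83 [320.8 214.1] [572.2 -18.8  95. ]
scene [1199. -496.  879.]
rocker_on_end 0.7 [270.2 206.8] [ 555.1 -118.2  114. ]
yellow_top 0.4 [296.1 187. ] [534.8 -13.7 113. ]
green_top 0.65 [313.6 203.8] [619.2 -16.9 113. ]
green_top 0.51 [419.1 153.3] [652.5 392.5 113. ]
red_top 0.68 [293.2 218.6] [628.5 -94.5 113. ]
rocker_station 0.75 [273.1 205.3] [ 544.3 -102.1  101. ]
rocker_station 0.44 [290.6 192.2] [532.1 -32.  101. ]
yellow_station 0.61 [291.4 195.1] [543.1 -37.4 101. ]
green_station 0.78 [312.9 207.2] [619.3 -19.3 101. ]
red_station 0.59 [297.  218.3] [625.2 -79.4 101. ]
red_station 0.25 [349.8 172.1] [572.9 164.  101. ]
small_jar 0.68 [336.3 181.6] [608.5  74.8 137. ]
small_jar 0.22 [293.3 218.1] [ 645.2 -105.8  137. ]
pump 0.59 [305.  217.1] [630.8 -56.2  95. ]
```

View pics/top.png

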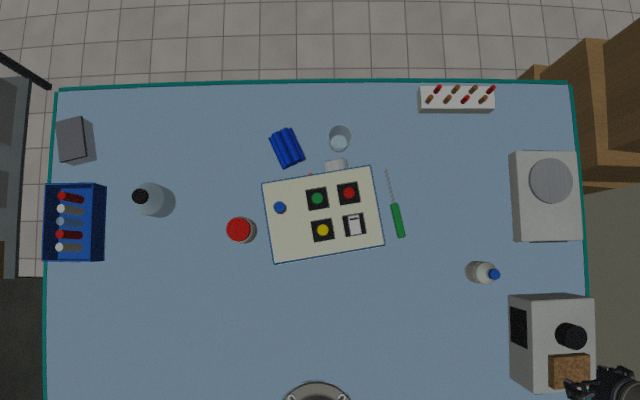

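View pics/scene.png

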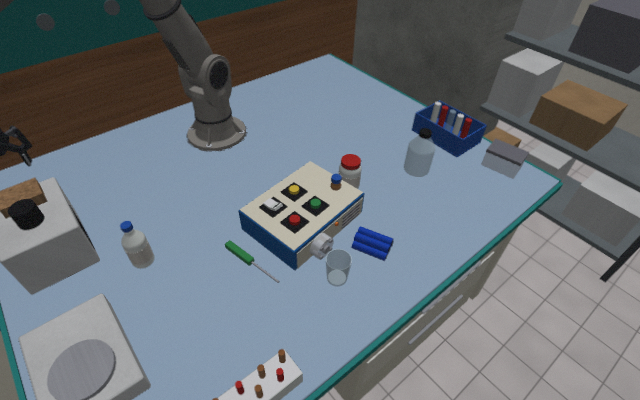

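The top view shows green at (317,198), red (348,193), yellow (322,230) and the rocker at (354,224), with its black bar on the upper (+x) end. The small jar is at (280,208). The scene view agrees with this layout. Next I'll refine with colour centroids and a grid fit.

```bash
cat >> h.py <<'E'
def fit(n,verbose=True):
    from scipy.optimize import least_squares
    C=cam(n); c,K,R,t,d=C; h=cv2.cvtColor(c["pixels"],cv2.COLOR_RGB2HSV); obs={}
    for k,(lo,hi),loc in(("yellow",(20,35),(-42,42)),("green",(40,85),(42,42)),("red",(170,190),(42,-42))):
        H=h[...,0].astype(int); H=np.where(H<15,H+180,H) if k=="red" else H
        m=((H>=lo)&(H<=hi)&(h[...,1]>120)&(h[...,2]>60)).astype(np.uint8)
        _,_,st,ce=cv2.connectedComponentsWithStats(m)
        yaw=.155; w=np.array([576-loc[1]*.155+loc[0],-58+loc[1]+loc[0]*.155,113])
        p=cv2.projectPoints(w[None],cv2.Rodrigues(R)[0],t,K,d)[0][0,0]
        j=[i for i in range(1,len(ce)) if st[i,4]>25 and np.hypot(*(ce[i]-p))<(90 if n=="wrist" else 20)]
        if j: i=max(j,key=lambda i:st[i,4]); obs[k]=(loc,ce[i],st[i,4])
    if verbose:
        for k,(l,p,a) in obs.items(): print(n,k,p.round(1),a,ray(p,C,113).round(1))
    L=np.array([o[0] for o in obs.values()],float); P=np.array([o[1] for o in obs.values()])
    def W(q,L,z=113):
        a=np.array([[np.cos(q[2]),-np.sin(q[2])],[np.sin(q[2]),np.cos(q[2])]])
        return np.c_[q[:2]+L@a.T,np.full(len(L),z)]
    f=lambda q:(cv2.projectPoints(W(q,L),cv2.Rodrigues(R)[0],t,K,d)[0][:,0]-P).ravel()
    s=least_squares(f,[576,-58,.155],x_scale=[10,10,.1]); print(n,"grid",s.x.round(3),"rms px",np.sqrt(np.mean(s.fun**2)).round(2))
    for k,l in dict(rocker=(-25+2,-42),yellow=(-42,42),green=(42,42),red=(42,-42)).items(): print(k,W(s.x,np.array([l],float))[0].round(1))
    return C
E
python3 - <<'E'
from h import *
fit("top"); fit("scene")
E
```

```text
top yellow [322.5 229.6] 117 [530.7 -22.4 113. ]
top green [316.8 197.8] 104 [613.7  -8.9 113. ]
top red [348.4 192.5] 114 [626.4 -91.7 113. ]
top grid [ 5.78624e+02 -5.69960e+01  1.58000e-01] rms px 0.08
rocker [ 562.5 -102.1  113. ]
yellow [530.5 -22.1 113. ]
green [613.5  -8.9 113. ]
red [626.7 -91.9 113. ]
scene yellow [293.6 189.1] 87 [537.6 -24.8 113. ]
scene green [315.  202.5] 76 [617.6 -10.4 113. ]
scene red [294.2 219.2] 103 [631.8 -93.8 113. ]
scene grid [ 5.83967e+02 -5.90000e+01  1.59000e-01] rms px 0.24
rocker [ 567.9 -104.1  113. ]
yellow [535.8 -24.2 113. ]
green [618.8 -10.9 113. ]
red [632.1 -93.8 113. ]
```

apply_moves(plan=[[[0.114,-0.09,0,0,0,0],[0.114,-0.09,0,0,0,0],[0.114,-0.09,0,0,0,0],[0.114,-0.09,0,0,0,0],[0.114,-0.09,0,0,0,0],[0.114,-0.09,0,0,0,0],[0.114,-0.09,0,0,0,0],[0.114,-0.09,0,0,0,0],[0.114,-0.09,0,0,0,0],[0.114,-0.09,0,0,0,0],[0.114,-0.09,0,0,0,0],[0.114,-0.09,0,0,0,0],[0.114,-0.09,0,0,0,0],[0.114,-0.09,0,0,0,0],[0.114,-0.09,0,0,0,0],[0.114,-0.09,0,0,0,0],[0.114,-0.09,0,0,0,0],[0.114,-0.09,0,0,0,0],[0,0,0,0,0,0.106],[0,0,0,0,0,0.106]]], hand=-1, grip_force=40)

```text
time: 2.87
tool_pos: [560.5, -99.4, 231.3]
ee_rot: [-0.001, 0.997, 0.08, 0.0]
contact_force: [-0.3, -1.2, 0.0]
width: -0.3
grip_force: 0.0
```

```bash
python3 - <<'E'
from h import *
s=r.read_state(); print(s["time"],s["tool_pos"].round(1) if hasattr(s["tool_pos"],"round") else s["tool_pos"],s["ee_rot"],s["width"])
C=cam("wrist"); save(C[0],"w1.png"); print(-C[2].T@C[3])
for k,z in dict(rocker_on_end=114,rocker_station=101,yellow_top=113,green_top=113,red_top=113).items():
    for q in r.search_frame("wrist",k)[:2]:
        px=np.array(q["xy"])*[640,400]; print(k,round(q["p"],2),px.round(1),ray(px,C,z).round(1))
fit("wrist")
E
```

```text
2.8667 [560.5 -99.4 231.3] [-5.87920695e-04  9.96757704e-01  8.04586724e-02  3.68145784e-04] -0.2828994602673552
[635.1997982  -87.08269484 374.60942562]
rocker_on_end 0.75 [326.3 212.3] [ 547.1 -102.1  114. ]
rocker_station 0.66 [330.5 212.3] [ 543.3 -106.4  101. ]
yellow_top 0.84 [223.7 216.9] [529.7 -21.5 113. ]
green_top 0.91 [213.7 106.6] [614.  -8. 113.]
red_top 0.84 [331.  110.7] [624.9 -92.9 113. ]
wrist yellow [219.8 212.8] 1030 [531.3 -22.3 113. ]
wrist green [209. 105.] 1107 [613.2  -9.  113. ]
wrist red [324.2 104.9] 1340 [626.5 -91.8 113. ]
wrist grid [ 5.78652e+02 -5.70590e+01  1.58000e-01] rms px 0.44
rocker [ 562.5 -102.1  113. ]
yellow [530.6 -22.2 113. ]
green [613.5  -9.  113. ]
red [626.7 -91.9 113. ]
```

View pics/w1.png

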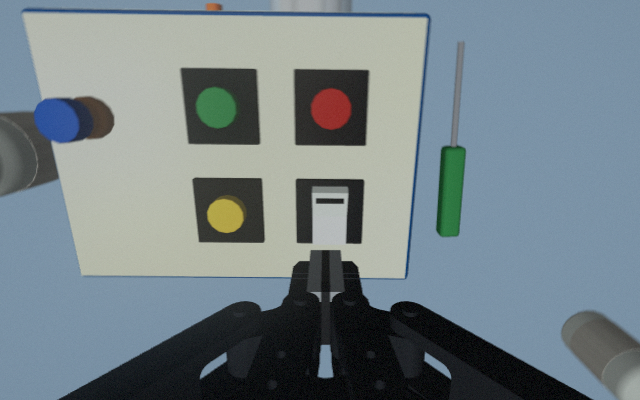

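The wrist view confirms the layout: the bar is at about (325,200) and the closed tip sits just over the rocker's column. The top and wrist fits agree within 1 mm, so I'll use those. Next I descend on the rocker.

apply_moves(plan=[[[0.004,0.011,0.11,0,0,0],[0,0,0.11,0,0,0],[0,0,0.11,0,0,0],[0,0,0.1,0,0,0],[0,0,0.01,0,0,0],[0,0,0.01,0,0,0],[0,0,0.01,0,0,0],[0,0,0.01,0,0,0],[0,0,0.01,0,0,0],[0,0,0.01,0,0,0],[0,0,0,0,0,0]]])

```text
time: 4.13
tool_pos: [562.8, -105.2, 110.2]
ee_rot: [0.0, 0.997, 0.079, 0.002]
contact_force: [2.5, 0.7, 3.7]
width: 0.1
grip_force: 1.6
```

apply_moves(plan=[[[0,-0.008,0.008,0,0,0],[0,0,0.008,0,0,0],[0,0,0.008,0,0,0],[0,0,0,0,0,0],[0,0,0,0,0,0]]])

```text
time: 4.55
tool_pos: [561.5, -103.8, 106.7]
ee_rot: [0.001, 0.997, 0.079, 0.001]
contact_force: [-4.4, -1.0, 23.9]
width: -0.0
grip_force: 12.0
```

apply_moves(plan=[[[0,0,-0.1,0,0,0],[0,0,-0.1,0,0,0],[-0.024,-0.114,0,0,0,0],[-0.024,-0.114,0,0,0,0],[-0.023,-0.113,0,0,0,0],[0,0,0,0,0,0],[0,0,0,0,0,0]]])

```text
time: 5.13
tool_pos: [526.9, -20.2, 151.8]
ee_rot: [-0.0, 0.997, 0.081, -0.002]
contact_force: [0.4, -0.9, -0.3]
width: -0.4
grip_force: 0.0
```

```bash
python3 - <<'E'
from h import *
s=r.read_state(); print(s["time"],s["tool_pos"],s["ee_rot"],s["contact_force"])
C=cam("wrist"); save(C[0],"w2.png")
for k,z in dict(yellow_top=113,green_top=113).items():
    for q in r.search_frame("wrist",k)[:1]:
        px=np.array(q["xy"])*[640,400]; print(k,round(q["p"],2),px.round(1),ray(px,C,z).round(1))
E
```

```text
5.1333 [526.90735468 -20.16493212 151.7520761 ] [-3.46066724e-05  9.96721996e-01  8.08750422e-02 -2.11862982e-03] [ 0.40888521 -0.87784912 -0.34668435]
yellow_top 0.67 [330.4 225.8] [532.4 -22.1 113. ]
green_top 0.94 [330.6  69.9] [613.3  -8.6 113. ]
```

View pics/w2.png

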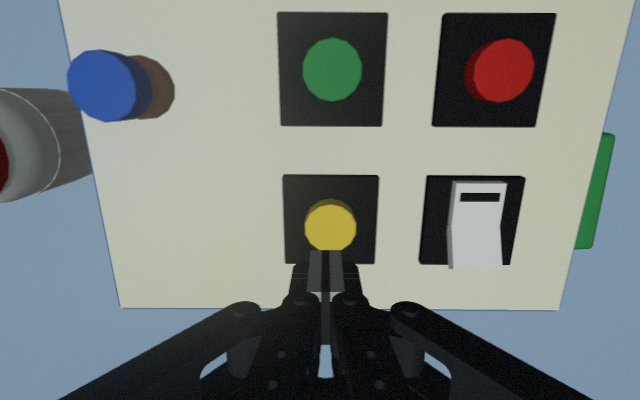

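The wrist view shows the rocker tipped to on: its bar end at (480,197) is low and the near end is raised. The tip is over the yellow key at (330,228) and needs about 4 mm in x.

apply_moves(plan=[[[0.014,0.01,0.06,0,0,0],[0,0,0.06,0,0,0],[0,0,0.02,0,0,0],[0,0,0.012,0,0,0],[0,0,0.012,0,0,0],[0,0,0.01,0,0,0],[0,0,0.01,0,0,0],[0,0,0.01,0,0,0],[0,0,0,0,0,0],[0,0,0,0,0,0]]])

```text
time: 6.12
tool_pos: [533.0, -24.6, 106.0]
ee_rot: [0.001, 0.997, 0.079, -0.0]
contact_force: [-5.8, -1.6, 12.6]
width: -0.3
grip_force: 6.3
```

apply_moves(plan=[[[0,0,0.006,0,0,0],[0,0,0,0,0,0],[0,0,0,0,0,0],[0,0,-0.1,0,0,0],[0,0,-0.1,0,0,0],[0.11,-0.004,0,0,0,0],[0.11,-0.004,0,0,0,0],[0.108,-0.003,0,0,0,0],[0,0,0,0,0,0],[0,0,0,0,0,0]]])

```text
time: 6.95
tool_pos: [614.9, -7.3, 152.6]
ee_rot: [-0.0, 0.997, 0.079, 0.001]
contact_force: [-0.4, -0.3, -0.7]
width: 0.1
grip_force: 0.0
```

```bash
python3 - <<'E'
from h import *
s=r.read_state(); print(s["time"],s["tool_pos"],s["ee_rot"],s["contact_force"])
C=cam("wrist"); save(C[0],"w3.png"); D=cam("top")
cv2.imwrite("pics/t3.png",cv2.resize(C[0]["pixels"][100:],None,fx=1,fy=1)[:,:,::-1])
for n,c in(("wrist",C),("top",D)):
  for k,z in dict(yellow_top=106,green_top=113).items():
    for q in r.search_frame(n,k)[:1]:
        px=np.array(q["xy"])*[640,400]; print(n,k,round(q["p"],2),px.round(1),ray(px,c,z).round(1))
E
```

```text
6.95 [614.88041186  -7.28737268 152.58541389] [-4.83382427e-04  9.96850896e-01  7.92950694e-02  5.91130582e-04] [-0.42045886 -0.31954228 -0.742727  ]
wrist yellow_top 0.63 [324.9 357.7] [524.  -21.4 106. ]
wrist green_top 0.64 [329.  229.4] [617.9  -8.8 113. ]
```

View pics/w3.png

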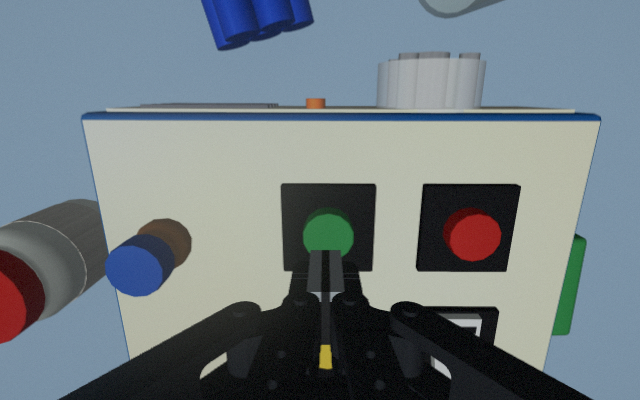

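The tip is over the green key at (328,235), and the red key is well clear at (473,237). Next I press green.

apply_moves(plan=[[[-0.002,0.004,0.06,0,0,0],[0,0,0.06,0,0,0],[0,0,0.02,0,0,0],[0,0,0.012,0,0,0],[0,0,0.012,0,0,0],[0,0,0.01,0,0,0],[0,0,0.01,0,0,0],[0,0,0.014,0,0,0],[0,0,0,0,0,0],[0,0,0,0,0,0],[0,0,0,0,0,0],[0,0,0,0,0,0]]])

```text
time: 8.25
tool_pos: [613.2, -9.5, 105.9]
ee_rot: [0.001, 0.997, 0.079, -0.0]
contact_force: [-6.3, -0.5, 15.4]
width: -0.1
grip_force: 7.4
```

```bash
python3 - <<'E'
from h import *
C=cam("scene"); cv2.imwrite("pics/s4.png",cv2.resize(C[0]["pixels"][150:260,220:380],None,fx=5,fy=5,interpolation=cv2.INTER_CUBIC)[:,:,::-1])
s=r.read_state(); print(s["time"],s["tool_pos"],s["contact_force"])
E
```

```text
8.3 [613.18672266  -9.44124284 105.96535786] [-7.9162431  -1.01977192 15.91433325]
```

View pics/s4.png

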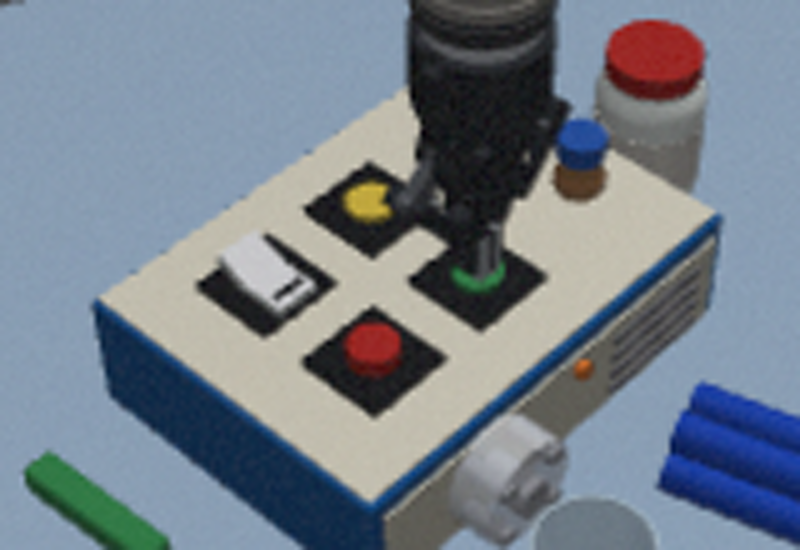

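The crop shows the rocker on (bar end low at (290,290)), yellow down (370,200), green held down (480,275) and red up (373,348). I'm handing in.

```bash
python3 -c "
from workcell import r
print(r.finish_job())"
```

```text
the job is handed in; nothing more can be done
None
```

The rocker is on, the yellow key is down, and the job was handed in with the fingertips still holding the green key down (about 15 N); the red key was not touched, and `finish_job` returned no verdict.

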